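Stack the storage tins on their keyed stand

ROBOT

A 6-joint arm with a two-finger parallel gripper is mounted at the origin on a cart in front of the work surface, level with it; the furniture and walls round the work are solid. World frame = base frame: x ahead of the robot, y to its left, z up, the work surface at z = 0. Lengths are in m, angles in rad, forces in N, time in s.
With the tool pointing down it reaches from about 0.4 to 0.825 m from the base axis. Payload 7 kg.
Tool frame: the origin (TCP) lies midway between the tips of the shut fingers; the grasp point (between the pads) lies arm.hold_point_z behind it (arm.hold_point_z is the distance from the TCP to the grasp point, in m); z points along the fingers, y is the line along which they close (so a half turn about z gives the same grasp; the last joint's range is limited). The gripper opens to 88 mm and grips with 3 to 60 N. Pads are 19 mm wide; open, the fingers measure 130 mm over their backs; the gripper's body (78 mm by 193 mm) begins 47 mm behind the grasp point.
Start: joints at [1.567, 0.359, 0.012, 0, -1.224, -0.288], TCP at [0.194, 0.646, 0.227] pointing down, gripper open.
Joint ranges: [-3.07, 3.07], [-1.43, 2.12], [-1.02, 1.25], [-3.03, 1.67], [-3.05, -0], [-3.03, 3.03]. Speed limits (rad/s): [2.39, 2.39, 3.01, 3.14, 3.14, 3.14].

INTERFACE

Orientations are given as [roll, pitch, yaw] about the fixed x, y, z axes, in that order (R = Rz(yaw) Ry(pitch) Rx(roll)).
In Python, from station import arm gives the robot as it stands.
- The arm moves only by the shell command python3 -m crank 'ROWS' [OPENING] [FORCE]. ROWS is JSON, a list that holds one entry, the list of rows, each a list of 4 numbers: the shift along the tool's x, y, z in units of 25 mm (1.0 is 25 mm), then the turn about the tool's z in units of 5 degrees (1.0 is 5 degrees). A call has 1 to 12 rows; each row is the pose to reach, as a shift and turn from the pose commanded when the call began, along the tool's axes at that moment; what a row does not reach only later rows make up. A row lasts 1/8 s, in which the tool goes at most 62.5 mm and 10.7 degrees, less where a joint would pass 70% of its speed; a pose out of reach is approached as far as the arm can. A call with a gripper value outside its range is refused whole. OPENING is the closure, from 0 (fully open) to 1 (shut), set as the call begins (- or left out, the last holds). The fingers move at their own pace and stop on an object; FORCE is the grip in N (left out, the last holds). Time passes only in rows, so rows that repeat a pose let the fingers close. It gives the time, the measured TCP pose, the force, the opening and the grip force at its end, in the units of the state.
- arm.get_state(): the state, without advancing time (a new reading comes with each control period).
- arm.grab_frame(name): name is "scene" or "top" or "wrist"; returns (picture, depth): 480x640x3 uint8, red, green, blue; 480x640 float32, m along the optical axis (not along the pixel's ray), 0 where there is no reading.
- arm.get_calibration(name): a dict with "mtx" (3x3 intrinsics, pixels), "R" (3x3) and "t" (3): a world point X has camera coordinates R X + t; the wrist camera has in their place "mount" (4x4, takes a point from camera to tool coordinates, whose origin is the TCP and whose axes are the flange's). Camera axes: x right, y down, z forward; pixel columns grow to the right and rows downward; lengths in m; the calibration is good to about 2 mm. A picture is of the moment at which its call begins: read the wrist's pose just before it. get_calibration takes no time and is no camera call.
- arm.job_done(): hands the job in; it is judged then, once.
Trained networks look in the newest picture that a camera, given by its name, has taken for a name from the list of things; names that differ only in an ending like _2 or _b are one class to them, and where a whole thing is asked for, a point or a joint stands for the part that bears it (a point fixed in the world has none). Each returns a list of dicts, best first, with "score" (0 to 1); they miss things now and then, are a little off and sometimes report something else, mostly with a low value. They report only what shows in the picture. A call takes as long as a camera call.
- arm.recognise(thing, camera): "extent" ([left, top, width, height] in pixels, round what is visible of it).
- arm.trace(thing, camera): "mask" (480x640 bool, what is visible of it) and "extent" ([left, top, width, height] in pixels, round what is visible of it).
The state is a dict: "t": time; "q": joint angles; "qd": joint speeds; "joint_efforts": joint torques, N m; "eef_pos": TCP position; "ee_rot": TCP orientation; "force": force on the tool from outside, world axes, zero at the start; "moment": the same for the moment, N m; "width": finger opening in m; "gripper_force": force on a finger pad.
Only numpy, scipy, OpenCV 4.12 (cv2) and the standard library are available. Lean on these libraries where they do the work, as an engineer would, in place of code of your own. Each camera call takes 0.05 s, during which the arm holds its last target. There are 200 camera calls.

TASK

Build the storage tower on the round wooden stand, from the bottom up: first the largest metal tin, turned so that the tab at its foot drops into the gap in the stand's rim, then the middle-sized tin in the dished top of the largest, then the smallest tin in the dished top of the middle one, and last the small brown dropper bottle in the dished top of the smallest. Everything must sit fully down in its seat, upright and let go; leave the salt shaker, the flat fish tin and the garlic where they are.

Things in the scene. Friction and masses are not known exactly. Their poses are not given: they have to be found in the camera images.
- stand: fixed round wooden stand: dark disc 96 mm wide, 6 thick (seat floor 6 above the worktop), with a pale raised rim 8 mm high: inner diameter 72, outer 92, top 14 above the worktop. One gap 22 mm wide cuts the rim on the stand's own -x side. Origin: centre of the underside, z up. Turned at most 0.6 rad, so the gap looks roughly towards the robot (world -x)
- tin_large: largest silvery metal tin, closed, upright, diameter 66, 50 tall; dished top: round recess 61 wide, 6 deep, floor 44 above the underside, rim 2.5 thick. Origin: centre of the underside, z up. At its foot a darker tab 12 wide, 8 tall sticks out 9 mm on its own -x side, at first within 0.9 rad of world -x. Seated: underside 6 above the stand's, x axis along the stand's. About 0.25 kg
- tin_middle: middle-sized silvery metal tin, closed, upright, diameter 56, 46 tall; dished top: round recess 51 wide, 6 deep, floor 40 above the underside, rim 2.5 thick. Origin: centre of the underside, z up. No tab, may face any way. Seated: underside 44 mm above that of the largest tin. About 0.18 kg
- tin_small: smallest silvery metal tin, closed, upright, diameter 46, 42 tall; dished top: round recess 41 wide, 6 deep, floor 36 above the underside, rim 2.5 thick. Origin: centre of the underside, z up. No tab, may face any way. Seated: underside 40 mm above that of the middle tin. About 0.12 kg
- dropper_bottle: small brown bottle with a pale label and a black dropper cap, standing upright, 102 mm tall, body 33 mm in diameter straight up to about 57 mm, then narrowing to the cap. Origin: centre of its underside; z is its axis, up. Seated, its underside is 36 mm above that of the smallest tin. May face any way
- salt_shaker: bystander: clear and white salt shaker, 44 mm in diameter, 90 mm tall. It is loose and is not part of the work. Origin: centre of its underside.
- tin_sardines: bystander: flat oblong fish tin, 63 x 105 x 24 mm. It is loose and is not part of the work. Origin: centre of its underside.
- garlic: bystander: head of garlic, about 50 mm across and 51 mm tall. It is loose and is not part of the work. Origin: centre of its underside.

How it is judged:
By the outcome, as a careful person would: the job done as asked, in the order asked, and still so for the second after the job is handed in, with the robot touching nothing.
It also fails if it takes over 120 s, if anything falls off the work surface, if the arm or the gripper's body presses on something with over 40 N, if the wrist force passes 120 N, or if a joint passes its speed limit or range.

## Working session

There is one attempt and no reset: what is moved stays moved. The work goes in short steps, Python scripts to look and compute and a shell command to move; the robot and the scene stay as the last step left them, time stands still between calls to the robot, and variables do not carry over. Pictures are saved under pics/ and viewed, at most 14 in all, crops included, and the job is handed in when it is done.

```bash
ls; mkdir -p pics; cat > h.py <<'E'
import numpy as np,cv2
from station import arm
from scipy.spatial.transform import Rotation as Ro
def cam(n):
    c=arm.get_calibration(n); s=arm.get_state()
    K=np.array(c["mtx"])
    if "mount" in c:
        T=np.eye(4);T[:3,:3]=Ro.from_euler('xyz',s["ee_rot"]).as_matrix();T[:3,3]=s["eef_pos"]
        M=T@np.array(c["mount"])
    else:
        R=np.array(c["R"]);M=np.eye(4);M[:3,:3]=R.T;M[:3,3]=-R.T@np.array(c["t"])
    return K,M
def cloud(n):
    K,M=cam(n); im,d=arm.grab_frame(n)
    v,u=np.mgrid[0:480,0:640]
    P=np.stack([(u-K[0,2])/K[0,0]*d,(v-K[1,2])/K[1,1]*d,d],-1)
    W=P@M[:3,:3].T+M[:3,3]; W[d==0]=np.nan
    return im,d,W
def save(n,im): cv2.imwrite(f'pics/{n}.png',im[...,::-1])
def circ(p):
    A=np.c_[2*p,np.ones(len(p))]; s=np.linalg.lstsq(A,(p**2).sum(1),rcond=None)[0]
    return s[:2],np.sqrt(s[2]+s[:2]@s[:2])
E
cat > m.py <<'E'
from h import *
s=arm.get_state();print({k:np.round(v,3).tolist() for k,v in s.items()},arm.hold_point_z)
im,d,W=cloud("top");save("top",im);np.save("W.npy",W)
for n in "stand tin_large tin_middle tin_small dropper_bottle salt_shaker tin_sardines garlic".split():
    for r in arm.trace(n,"top")[:3]:
        m=r["mask"]; p=W[m];p=p[~np.isnan(p[:,0])]
        if len(p)<20: print(n,r["score"],r["extent"],"few");continue
        zt=np.percentile(p[:,2],95);q=p[p[:,2]>zt-.006][:,:2].astype(np.float32)
        c,rad=cv2.minEnclosingCircle(q)
        print(n,round(r["score"],2),r["extent"],"z",zt.round(3),"c",np.round(c,3),"r",round(rad,4),"mid",np.median(q,0).round(3),len(p))
E
python3 m.py
```

```text
pics
{'t': 0.0, 'q': [1.567, 0.359, 0.011, -0.0, -1.224, -0.288], 'qd': [-0.0, 0.002, 0.0, -0.0, 0.002, 0.0], 'joint_efforts': [-0.001, -58.272, 29.308, 6.998, 0.007, -0.0], 'eef_pos': [0.194, 0.646, 0.226], 'ee_rot': [3.14, -0.0, -0.292], 'force': [-0.208, -0.197, -0.512], 'moment': [-0.0, 0.0, -0.057], 'gripper_force': 0.0, 'width': 0.087} 0.0188
stand 0.66 [369.0, 246.6, 53.9, 33.3] z 0.026 c [ 0.449 -0.127] r 0.0546 mid [ 0.45  -0.128] 1548
tin_large 0.58 [315.3, 247.2, 34.5, 38.6] z 0.051 c [0.444 0.001] r 0.033 mid [ 0.444 -0.001] 909
tin_middle 0.95 [244.7, 170.9, 30.4, 33.8] z 0.048 c [0.604 0.153] r 0.0284 mid [0.603 0.154] 702
tin_small 0.82 [189.3, 259.5, 26.9, 23.3] z 0.043 c [0.434 0.265] r 0.0231 mid [0.434 0.264] 556
dropper_bottle 0.73 [391.7, 179.2, 18.5, 20.4] z 0.1 c [ 0.594 -0.132] r 0.0061 mid [ 0.595 -0.132] 289
salt_shaker 0.7 [323.5, 180.9, 19.1, 27.6] z 0.091 c [0.585 0.001] r 0.0151 mid [ 0.586 -0.   ] 423
tin_sardines 0.67 [368.8, 244.8, 55.5, 34.2] z 0.026 c [ 0.449 -0.127] r 0.0542 mid [ 0.45  -0.128] 1528
garlic 0.75 [263.0, 244.8, 24.0, 22.3] z 0.045 c [0.464 0.126] r 0.0138 mid [0.462 0.126] 425
```

View pics/top.png

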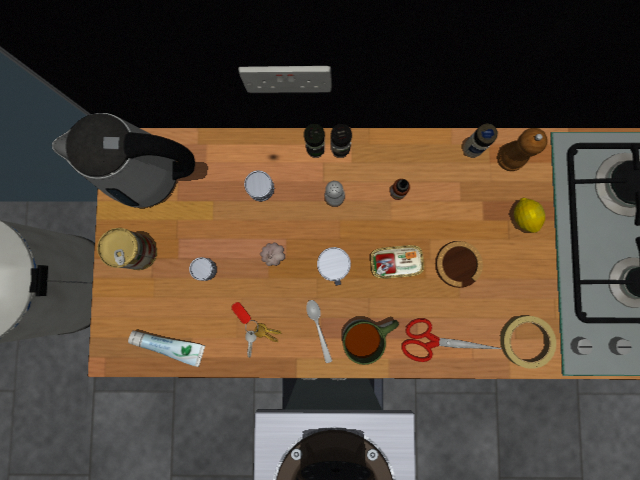

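The top view shows the large tin at (334,265), its tab at (338,283), and the stand at (459,264) with its gap at about (470,283). The network took the fish tin at (397,262) for the stand. The middle tin is at (259,185), the small tin at (202,268) and the bottle at (400,188). Next I fit the stand and the tab from depth.

```bash
cat >> h.py <<'E'
def go(x,y,z,yaw):
    s=arm.get_state();R=Ro.from_euler('xyz',s["ee_rot"]).as_matrix()
    yw=s["ee_rot"][2]
    d=(yaw-yw+np.pi/2)%np.pi-np.pi/2
    v=R.T@(np.array([x,y,z])-s["eef_pos"])
    print("t",round(s["t"],2),"q6",round(s["q"][5],2),"row",(v/.025).round(2).tolist(),round(-np.degrees(d)/5,2),"width",round(s["width"],4),"F",np.round(s["force"],1))
E
python3 - <<'E'
from h import *
W=np.load("W.npy");v,u=np.mgrid[0:480,0:640]
w=(abs(u-459)<32)&(abs(v-264)<32)
m=w&(W[...,2]>.010)&(W[...,2]<.02)
p=W[m][:,:2];c,r=circ(p);print("rim",c,r,len(p),np.median(W[m][:,2]))
c2,r2=cv2.minEnclosingCircle(p.astype(np.float32));print(c2,r2)
a=np.degrees(np.arctan2(p[:,1]-c2[1],p[:,0]-c2[0]));print(np.histogram(a,36,(-180,180))[0])
c=np.array([.444,0]);q=W[(W[...,2]>.004)&(W[...,2]<.016)];q=q[:,:2];dd=np.linalg.norm(q-c,axis=1);q=q[(dd<.05)]
print("tab",q.round(3).tolist()[:30])
print(np.round(arm.get_calibration("wrist")["mount"],3).tolist())
go(.43,0,.25,0)
E
```

```text
rim [ 0.44623006 -0.25403494] 0.0397117206393112 725 0.014642629715100997
(0.4459531605243683, -0.25453582406044006) 0.04744180291891098
[12  2  8  6 23 23 21 24 25 24 25 23 23 22 19 23 20 19 21 18 20 21 20 23
 22 20 21 18 23 20 25 21 20 29 20 21]
tab [[0.492, -0.009], [0.49, -0.005], [0.49, -0.009], [0.488, 0.011], [0.488, -0.001], [0.486, 0.016], [0.486, 0.003], [0.484, 0.03], [0.484, 0.003], [0.484, -0.024], [0.478, -0.026], [0.478, -0.034], [0.476, 0.03], [0.476, 0.026], [0.474, -0.038], [0.472, -0.034], [0.472, -0.038], [0.469, 0.03], [0.467, 0.04], [0.468, -0.028], [0.465, 0.034], [0.461, 0.036], [0.461, -0.036], [0.461, -0.046], [0.459, 0.042], [0.457, 0.034], [0.457, -0.038], [0.453, -0.038], [0.453, -0.04], [0.449, 0.044]]
[[-0.001, -0.952, -0.307, 0.084], [1.0, -0.001, 0.0, -0.001], [-0.0, -0.307, 0.952, -0.158], [0.0, 0.0, 0.0, 1.0]]
t 0.45 q6 -0.29 row [16.47, 22.05, -0.94] -3.34 width 0.088 F [-0.4 -0.1 -0.6]
```

```bash
python3 -m crank '[[[8,10,-1,-1],[16.4,22,-1,-3.3],[16.4,22,-1,-3.3],[16.4,22,-1,-3.3],[16.4,22,-1,-3.3],[16.4,22,-1,-3.3],[16.4,22,-1,-3.3],[16.4,22,-1,-3.3],[16.4,22,-1,-3.3],[16.4,22,-1,-3.3],[16.4,22,-1,-3.3],[16.4,22,-1,-3.3]]]' 0
python3 - <<'E'
from h import *
im,d,W=cloud("wrist");save("w1",im);np.save("W1.npy",W)
r=arm.trace("tin_large","wrist")
for x in r[:2]:
    m=x["mask"];p=W[m];p=p[~np.isnan(p[:,0])];q=p[abs(p[:,2]-.050)<.004][:,:2]
    c,rad=cv2.minEnclosingCircle(q.astype(np.float32));print(x["score"],x["extent"],c,rad)
    t=p[(p[:,2]<.014)&(p[:,2]>.004)];t=t[np.linalg.norm(t[:,:2]-c,axis=1)>.033];print(len(t),t.mean(0),t.min(0),t.max(0))
    tt=t[:,:2].mean(0)-c;print("yaw",np.arctan2(-tt[1],-tt[0]))
go(.444,0,.2,0)
E
```

```text
t: 1.95
eef_pos: [0.4291, -0.0023, 0.2517]
ee_rot: [3.141, -0.0, -0.011]
force: [-0.5, 0.2, 0.5]
width: 0.0876
gripper_force: 0.0
0.67 [280.2, 161.0, 64.1, 70.7] (0.4441305100917816, 0.002641800558194518) 0.03305454179644585
2 [ 0.47242267 -0.01438714  0.01148924] [ 0.47096238 -0.01692593  0.01066358] [ 0.47388297 -0.01184834  0.01231491]
yaw 2.5997802911651657
t 2.05 q6 1.1 row [0.62, 0.03, 2.06] -0.08 width 0.0875 F [-1.   1.  -0.4]
```

View pics/w1.png

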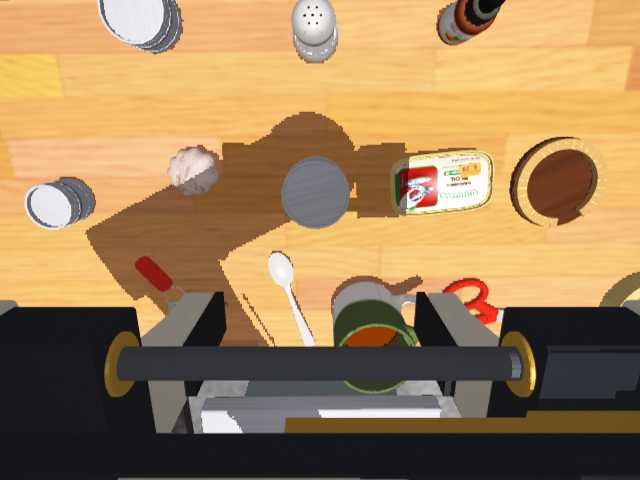

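The wrist view shows the large tin at (315,192), but its tab is hidden on the robot side. The gap in the stand is visible at (570,218). I'll turn the wrist half round so that the camera is on the tab side.

```bash
python3 -m crank '[[[0.5,0,0,2.1],[1.6,0,0,4.2],[1.6,0,0,6.3],[1.6,0,0,8.4],[1.6,0,0,10.5],[1.6,0,0,12.6],[1.6,0,0,14.7],[1.6,0,0,16.8],[1.6,0,0,16.8],[1.6,0,0,16.8]]]'
python3 - <<'E'
from h import *
go(.47,0,.25,-2.91)
E
python3 -m crank '[[[0,0,0,2.1],[0,0,0,4.2],[0,0,0,6.3],[0,0,0,8.4],[0,0,0,10.5],[0,0,0,12.6],[0,0,0,14.7],[0,0,0,16.5],[0,0,0,16.5],[0,0,0,16.5]]]'
python3 - <<'E'
from h import *
im,d,W=cloud("wrist");save("w2",im);np.save("W2.npy",W)
c0=np.array([.444,.001])
dd=np.linalg.norm(W[...,:2]-c0,axis=-1)
m=(abs(W[...,2]-.050)<.003)&(dd<.04);q=W[m][:,:2].astype(np.float32)
c,rad=cv2.minEnclosingCircle(q);print(c,rad,circ(q),m.sum())
dd=np.linalg.norm(W[...,:2]-c,axis=-1)
t=W[(W[...,2]<.013)&(W[...,2]>.004)&(dd>.035)&(dd<.047)];print(len(t),t.mean(0))
tt=np.median(t[:,:2],0)-c;print("tabdir",np.arctan2(tt[1],tt[0]),np.linalg.norm(tt))
go(.444,.002,.2,-2.91)
E
```

```text
t: 3.3
eef_pos: [0.4686, 0.0027, 0.2517]
ee_rot: [-3.141, 0.0, -1.464]
force: [-0.7, -0.3, 0.6]
width: 0.0877
gripper_force: 0.0
t 3.3 q6 -0.32 row [0.11, -0.05, 0.07] 16.57 width 0.0877 F [-0.7 -0.3  0.6]
t: 4.55
eef_pos: [0.4686, 0.0018, 0.2516]
ee_rot: [3.142, 0.0, -2.905]
force: [-0.3, -1.0, -0.3]
width: 0.0876
gripper_force: 0.0
(0.44469863176345825, 0.0025561777874827385) 0.03308089077472687 (array([0.444559  , 0.00233364]), np.float64(0.03142459839465083)) 585
92 [ 0.40729195 -0.00624351  0.00751404]
tabdir -2.9082260344131288 0.0384602933843735
t 4.6 q6 -1.76 row [0.96, 0.24, 2.06] 0.05 width 0.0877 F [ 0.5 -0.2  0.4]
```

View pics/w2.png

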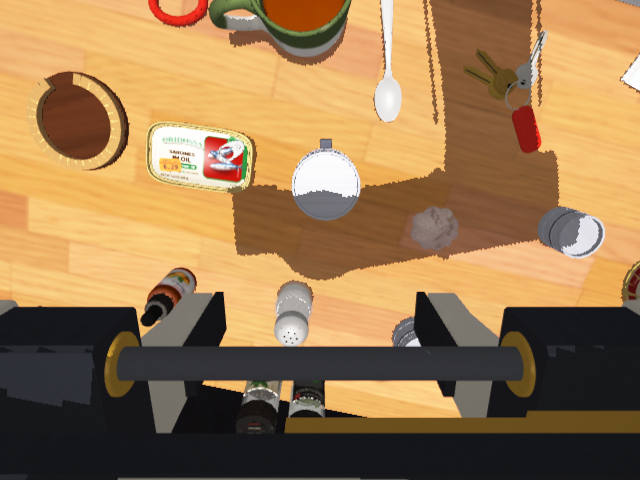

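The tab at (326,145) reads clearly: direction −2.908, tin centre (0.4446, 0.0025). Now grasp it.

```bash
python3 -m crank '[[[0.96,0.25,2,0],[0.96,0.25,4,0],[0.96,0.25,6,0],[0.96,0.25,7,0],[0.96,0.25,8,0],[0.96,0.25,8.5,0],[0.96,0.25,9,0],[0.96,0.25,9.4,0],[0.96,0.25,9.4,0],[0.96,0.25,9.4,0]]]'
python3 -m crank '[[[0,0,0,0],[0,0,0,0],[0,0,0,0],[0,0,0,0],[0,0,0,0],[0,0,0,0],[0,0,0,0],[0,0,0,0]]]' 1 30
python3 - <<'E'
from h import *
W=np.load("W2.npy");c0=np.array([.446,-.2545])
dd=np.linalg.norm(W[...,:2]-c0,axis=-1)
m=(dd<.055)&(abs(W[...,2]-.0145)<.003);p=W[m][:,:2]
a,r=circ(p);c,rad=cv2.minEnclosingCircle(p.astype(np.float32));print(c,rad,a,r,len(p))
# fit: centre and gap angle
q=W[(dd<.075)];
c=np.array(c);rel=p-c;ang=np.sort(np.arctan2(rel[:,1],rel[:,0])%(2*np.pi))
g=np.diff(np.r_[ang,ang[0]+2*np.pi]);i=g.argmax();mid=ang[i]+g[i]/2
print("gapdir",mid-2*np.pi,"width",np.degrees(g[i]))
go(c[0],c[1],.1,mid)
E
```

```text
t: 5.85
eef_pos: [0.4442, 0.0023, 0.0169]
ee_rot: [3.142, 0.001, -2.91]
force: [-0.1, 0.4, -0.3]
width: 0.0875
gripper_force: 0.0
t: 6.85
eef_pos: [0.444, 0.0022, 0.0168]
ee_rot: [-3.142, 0.0, -2.91]
force: [-1.0, 0.2, 5.7]
width: 0.0661
gripper_force: 30.0
(0.44714224338531494, -0.2536642551422119) 0.04709731787443161 [ 0.44686662 -0.25316931] 0.04131670292807559 2694
gapdir -2.7679026056135614 width 34.42136875097342
t 6.85 q6 -1.79 row [2.23, -9.99, -3.33] -1.62 width 0.0661 F [-1.   0.2  5.7]
```

```bash
python3 -m crank '[[[0,0,-1,0],[0,0,-3,0],[0,0,-5,0],[-0.2,-2,-7,0],[-0.4,-4,-7.2,0],[-0.7,-6,-7.2,-0.8],[-0.7,-8,-7.2,-1.6],[-0.7,-10.1,-7.2,-1.6],[-0.7,-10.1,-7.2,-1.6],[-0.7,-10.1,-7.2,-1.6],[-0.7,-10.1,-7.2,-1.6]]]'
cat > st.py <<'E'
from h import *
im,d,W=cloud("wrist");save("w3",im);np.save("W3.npy",W)
c=np.array([.4471,-.2537])
for k in range(2):
    dd=np.linalg.norm(W[...,:2]-c,axis=-1)
    m=(dd<.052)&(dd>.03)&(abs(W[...,2]-.0145)<.003);p=W[m][:,:2]
    c,rad=cv2.minEnclosingCircle(p.astype(np.float32));c=np.array(c)
print(c,rad,circ(p),len(p))
rel=p-c;rr=np.linalg.norm(rel,axis=1)
for lo,hi in((.034,.048),(.038,.041),(.041,.045)):
    x=rel[(rr>lo)&(rr<hi)];ang=np.sort(np.arctan2(x[:,1],x[:,0])%(2*np.pi))
    g=np.diff(np.r_[ang,ang[0]+2*np.pi]);i=g.argmax();print("gap",ang[i]+g[i]/2-2*np.pi,np.degrees(g[i]))
go(c[0],c[1],.1,-2.77)
E
python3 st.py
```

```text
t: 8.22
eef_pos: [0.5186, -0.2386, 0.1965]
ee_rot: [3.141, -0.0, -2.769]
force: [0.7, 0.5, -1.2]
width: 0.0659
gripper_force: 30.0
[ 0.44715741 -0.25372359] 0.046290237456560135 (array([ 0.44717445, -0.25370417]), np.float64(0.0412429409176655)) 3288
gap -2.761274496017636 36.23455914868708
gap -2.7651077629261684 36.75652687128462
gap -2.762417109863197 37.19628088320123
t 8.28 q6 -1.11 row [2.89, 0.48, 3.87] 0.01 width 0.0662 F [-0.7  0.2 -2.5]
```

View pics/w3.png

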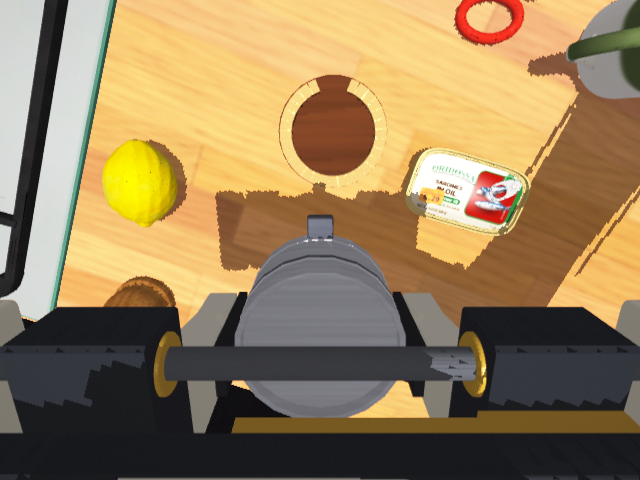

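The wrist view shows the stand at (333,130) with its gap at (335,82), and the held tin's tab at (320,225). They agree to within a degree. I'll go above the stand, then down.

```bash
python3 -m crank '[[[1.4,0.2,0.5,0],[2.9,0.48,2,0],[2.9,0.48,4,0],[2.9,0.48,5.4,0],[2.9,0.48,5.4,0],[2.9,0.48,5.4,0],[2.9,0.48,5.4,0]]]'
python3 -c "
from h import *
go(.4467,-.2538,.0228,-2.763)"
```

```text
t: 9.15
eef_pos: [0.4484, -0.2547, 0.0633]
ee_rot: [-3.14, 0.003, -2.769]
force: [1.0, -0.8, -1.5]
width: 0.0658
gripper_force: 30.0
t 9.15 q6 -1.06 row [0.05, 0.06, 1.62] -0.07 width 0.0658 F [ 1.  -0.8 -1.5]
```

```bash
python3 -m crank '[[[0.05,0.06,0.4,-0.07],[0.05,0.06,0.8,-0.07],[0.05,0.06,1.1,-0.07],[0.05,0.06,1.3,-0.07],[0.05,0.06,1.45,-0.07],[0.05,0.06,1.55,-0.07],[0.05,0.06,1.62,-0.07],[0.05,0.06,1.66,-0.07],[0.05,0.06,1.66,-0.07]]]'
python3 -c "
from h import *
go(.4467,-.2538,.0228,-2.763)"
```

```text
t: 10.28
eef_pos: [0.4454, -0.2538, 0.0226]
ee_rot: [-3.141, 0.001, -2.763]
force: [-9.1, 7.3, 30.1]
width: 0.0659
gripper_force: 30.0
t 10.28 q6 -1.06 row [-0.05, -0.02, -0.01] -0.0 width 0.0659 F [-9.1  7.3 30.1]
```

```bash
python3 -m crank '[[[0,0,-0.03,0],[0,0,-0.03,0],[0,0,-0.03,0],[0,0,-0.03,0],[0,0,-0.03,0]]]' 0
python3 -m crank '[[[0,0,-1,0],[0,0,-3,0],[0,0,-5,0],[-2,0,-7,0],[-2,0,-7,0],[-2,0,-7,0],[-2,0,-7,0]]]'
python3 - <<'E'
from h import *
im,d,W=cloud("wrist");save("w4",im)
c=np.array([.447,-.254]);dd=np.linalg.norm(W[...,:2]-c,axis=-1)
m=(dd<.04)&(abs(W[...,2]-.056)<.004);p=W[m];cc,r=cv2.minEnclosingCircle(p[:,:2].astype(np.float32))
A=np.c_[p,][:, :2]-c;f=np.linalg.lstsq(np.c_[A,np.ones(len(A))],p[:,2],rcond=None)[0];print(cc,r,"plane",f)
go(.6,.1535,.25,-2.9)
E
```

```text
t: 10.9
eef_pos: [0.4452, -0.2538, 0.0206]
ee_rot: [3.141, -0.0, -2.764]
force: [-0.2, 0.4, 0.9]
width: 0.0875
gripper_force: 0.0
t: 11.78
eef_pos: [0.4903, -0.2352, 0.1942]
ee_rot: [3.14, -0.002, -2.764]
force: [0.6, -0.0, -0.6]
width: 0.0878
gripper_force: 0.0
(0.44594916701316833, -0.25302374362945557) 0.03297293186187744 plane [-0.00618567 -0.00257066  0.05545606]
t 11.82 q6 -1.11 row [-9.8, 12.85, -2.23] 1.55 width 0.0876 F [ 0.9 -0.1  0.7]
```

View pics/w4.png

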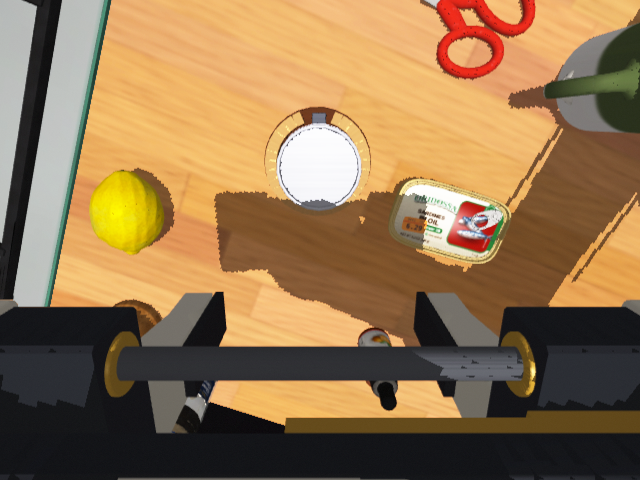

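Seated: the tab is in the gap at (319,118), the tin is level and its rim is at 0.0555. Next, the middle tin.

```bash
python3 -m crank '[[[-2.5,3.2,-2.2,1.5],[-5,6.5,-2.2,1.5],[-7,9,-2.2,1.5],[-10.1,12.8,-2.2,1.5],[-10.1,12.8,-2.2,1.5],[-10.1,12.8,-2.2,1.5],[-10.1,12.8,-2.2,1.5],[-10.1,12.8,-2.2,1.5],[-10.1,12.8,-2.2,1.5],[-10.1,12.8,-2.2,1.5]]]'
cat > tin.py <<'E'
from h import *
import sys
x,y,h,zt=map(float,sys.argv[1:5])
im,d,W=cloud("wrist");save("last",im)
c=np.array([x,y])
for k in range(2):
    dd=np.linalg.norm(W[...,:2]-c,axis=-1)
    p=W[(dd<.045)&(abs(W[...,2]-h)<.004)]
    c,r=cv2.minEnclosingCircle(p[:,:2].astype(np.float32));c=np.array(c)
print(c,r,len(p),"z",np.percentile(p[:,2],[10,50,90]))
go(c[0],c[1],zt,float(sys.argv[5]))
E
python3 tin.py .604 .153 .046 .016 -2.9
```

```text
t: 13.08
eef_pos: [0.6081, 0.154, 0.2506]
ee_rot: [-3.141, -0.001, -2.896]
force: [0.5, -0.5, -0.0]
width: 0.0878
gripper_force: 0.0
[0.60542542 0.15487126] 0.028100894764065742 490 z [0.04394963 0.04545391 0.04654669]
t 13.12 q6 -1.88 row [0.1, 0.06, 9.39] 0.04 width 0.0874 F [-0.6  0.2 -0.4]
```

```bash
python3 -m crank '[[[0.1,0.06,2,0],[0.1,0.06,4,0],[0.1,0.06,6,0],[0.1,0.06,7,0],[0.1,0.06,8,0],[0.1,0.06,8.5,0],[0.1,0.06,9,0],[0.1,0.06,9.35,0],[0.1,0.06,9.35,0],[0.1,0.06,9.35,0]]]'
python3 -m crank '[[[0,0,0,0],[0,0,0,0],[0,0,0,0],[0,0,0,0],[0,0,0,0],[0,0,0,0],[0,0,0,0]]]' 1 30
python3 -c "
from h import *
go(.446,-.253,.2,-2.763)"
```

```text
t: 14.38
eef_pos: [0.6061, 0.1563, 0.0177]
ee_rot: [3.141, 0.001, -2.895]
force: [0.0, 0.7, 0.1]
width: 0.0876
gripper_force: 0.0
t: 15.25
eef_pos: [0.6058, 0.156, 0.0172]
ee_rot: [-3.142, 0.0, -2.895]
force: [-0.4, -0.4, 1.6]
width: 0.0554
gripper_force: 30.0
t 15.25 q6 -1.89 row [10.19, -14.31, -7.31] -1.51 width 0.0554 F [-0.4 -0.4  1.6]
```

```bash
python3 -m crank '[[[0,0,-1.5,0],[0,0,-4,0],[0,0,-6.5,0],[2,-3,-7.3,0],[4,-6,-7.3,-0.5],[6,-9,-7.3,-1],[8,-12,-7.3,-1.5],[10.2,-14.3,-7.3,-1.5],[10.2,-14.3,-7.3,-1.5],[10.2,-14.3,-7.3,-1.5],[10.2,-14.3,-7.3,-1.5],[10.2,-14.3,-7.3,-1.5]]]'
python3 -c "
from h import *
go(.4457,-.2534,.0672,-2.763)"
```

```text
t: 16.75
eef_pos: [0.4454, -0.2531, 0.1993]
ee_rot: [3.141, -0.0, -2.766]
force: [-0.8, 0.4, -1.8]
width: 0.055
gripper_force: 30.0
t 16.75 q6 -1.06 row [-0.01, -0.02, 5.28] -0.03 width 0.055 F [-0.8  0.4 -1.8]
```

```bash
python3 -m crank '[[[0,-0.02,1.5,0],[0,-0.02,3,0],[0,-0.02,4,0],[0,-0.02,4.6,0],[0,-0.02,4.6,0],[0,-0.02,4.6,0]]]'
python3 -c "
from h import *
go(.4457,-.2534,.0672,-2.763)"
```

```text
t: 17.5
eef_pos: [0.4469, -0.2532, 0.0855]
ee_rot: [-3.141, 0.001, -2.763]
force: [0.1, -0.7, -1.0]
width: 0.0555
gripper_force: 30.0
t 17.5 q6 -1.06 row [0.05, 0.01, 0.73] -0.0 width 0.0555 F [ 0.1 -0.7 -1. ]
```

```bash
python3 -m crank '[[[0.04,0,0.15,0],[0.04,0,0.3,0],[0.04,0,0.4,0],[0.04,0,0.5,0],[0.04,0,0.58,0],[0.04,0,0.65,0],[0.04,0,0.71,0],[0.04,0,0.75,0],[0.04,0,0.75,0]]]'
python3 -c "
from h import *
go(.4457,-.2534,.0672,-2.763)"
```

```text
t: 18.62
eef_pos: [0.445, -0.2537, 0.0671]
ee_rot: [-3.141, 0.0, -2.764]
force: [-4.9, 3.5, 14.2]
width: 0.0548
gripper_force: 30.0
t 18.62 q6 -1.06 row [-0.03, 0.0, -0.0] -0.01 width 0.0548 F [-4.9  3.5 14.2]
```

```bash
python3 -m crank '[[[0,0,-0.03,0],[0,0,-0.03,0],[0,0,-0.03,0],[0,0,-0.03,0],[0,0,-0.03,0]]]' 0
python3 -m crank '[[[0,0,-1,0],[0,0,-3,0],[0,0,-5,0],[-2,0,-7,0],[-2,0,-7,0],[-2,0,-7,0],[-2,0,-7,0]]]'
python3 tin.py .446 -.253 .096 .25 -2.7
python3 -c "
from h import *
go(.45,.265,.25,-2.5)"
```

```text
t: 19.25
eef_pos: [0.4449, -0.2537, 0.0665]
ee_rot: [3.142, -0.0, -2.764]
force: [0.2, 0.3, 0.4]
width: 0.0871
gripper_force: 0.0
t: 20.12
eef_pos: [0.4901, -0.2352, 0.24]
ee_rot: [3.14, -0.002, -2.764]
force: [-0.6, -1.5, -0.4]
width: 0.0874
gripper_force: 0.0
[ 0.44416037 -0.25342101] 0.028062188997864723 745 z [0.09421437 0.09559529 0.09655102]
t 20.18 q6 -1.11 row [1.98, 0.0, -0.39] -0.74 width 0.0875 F [-0.9 -0.4  0.3]
t 20.18 q6 -1.11 row [-5.88, 19.2, -0.38] -3.03 width 0.0875 F [-0.9 -0.4  0.3]
```

View pics/last.png

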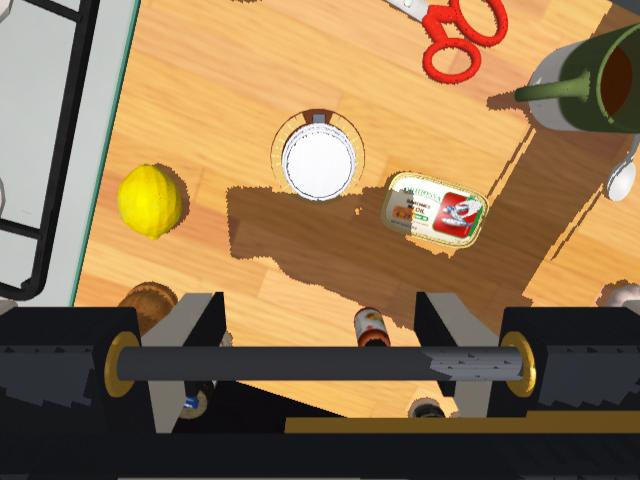

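The middle tin is seated at (320,162), with its rim at 0.0956. Next, the small tin.

```bash
python3 -m crank '[[[-1,3,-0.4,0],[-2,6,-0.4,0],[-3,9,-0.4,0],[-5.9,19.2,-0.4,0],[-5.9,19.2,-0.4,0],[-5.9,19.2,-0.4,0],[-5.9,19.2,-0.4,0],[-5.9,19.2,-0.4,0],[-5.9,19.2,-0.4,0],[-5.9,19.2,-0.4,0],[-5.9,19.2,-0.4,0],[-5.9,19.2,-0.4,0]]]'
python3 tin.py .434 .265 .042 .016 -2.764
```

```text
t: 21.68
eef_pos: [0.4518, 0.2641, 0.2517]
ee_rot: [3.141, 0.0, -2.766]
force: [0.2, 0.6, -1.0]
width: 0.0876
gripper_force: 0.0
[0.43473676 0.26632366] 0.023107364773750305 392 z [0.04006674 0.04150697 0.04258211]
t 21.73 q6 -2.1 row [0.61, 0.33, 9.43] -0.02 width 0.0876 F [-0.5  0.3 -0.3]
```

```bash
python3 -m crank '[[[0.6,0.33,2,0],[0.6,0.33,4,0],[0.6,0.33,6,0],[0.6,0.33,7,0],[0.6,0.33,8,0],[0.6,0.33,8.5,0],[0.6,0.33,9,0],[0.6,0.33,9.4,0],[0.6,0.33,9.4,0],[0.6,0.33,9.4,0]]]'
python3 -m crank '[[[0,0,0,0],[0,0,0,0],[0,0,0,0],[0,0,0,0],[0,0,0,0],[0,0,0,0],[0,0,0,0]]]' 1 30
python3 -c "
from h import *
go(.4447,-.2535,.25,-2.764)"
```

```text
t: 22.98
eef_pos: [0.4349, 0.2677, 0.017]
ee_rot: [3.141, 0.001, -2.764]
force: [-0.3, 0.3, 0.6]
width: 0.0878
gripper_force: 0.0
t: 23.85
eef_pos: [0.4346, 0.2674, 0.0166]
ee_rot: [-3.141, -0.0, -2.764]
force: [-0.1, -1.3, 1.0]
width: 0.0448
gripper_force: 30.0
t 23.85 q6 -2.13 row [7.31, -19.52, -9.33] -0.0 width 0.0448 F [-0.1 -1.3  1. ]
```

```bash
python3 -m crank '[[[0,0,-1.5,0],[0,0,-4,0],[0,0,-6.5,0],[0,0,-9.3,0],[0.8,-2.2,-9.3,0],[1.6,-4.4,-9.3,0],[2.5,-6.7,-9.3,0],[3.4,-9,-9.3,0]]]'
python3 -c "
from h import *
go(.4447,-.2535,.25,-2.764)"
```

```text
t: 24.85
eef_pos: [0.4379, 0.0253, 0.249]
ee_rot: [3.141, 0.0, -2.763]
force: [1.5, 1.1, -2.1]
width: 0.0452
gripper_force: 30.0
t 24.85 q6 -1.7 row [3.87, -10.46, -0.04] 0.01 width 0.0452 F [ 1.5  1.1 -2.1]
```

```bash
python3 -m crank '[[[0.8,-2.2,0,0],[1.6,-4.4,0,0],[2.4,-6.6,0,0],[3.2,-8.7,0,0],[3.87,-10.5,0,0],[3.87,-10.5,0,0],[3.87,-10.5,2,0],[3.87,-10.5,4,0],[3.87,-10.5,5,0],[3.87,-10.5,5,0],[3.87,-10.5,5,0]]]'
python3 -c "
from h import *
go(.4447,-.2535,.1066,-2.764)"
```

```text
t: 26.22
eef_pos: [0.4463, -0.2525, 0.1252]
ee_rot: [-3.141, 0.001, -2.763]
force: [0.4, -0.0, -1.1]
width: 0.0452
gripper_force: 30.0
t 26.23 q6 -1.06 row [0.07, -0.01, 0.75] 0.01 width 0.0452 F [ 0.4 -0.  -1.1]
```

```bash
python3 -m crank '[[[0.03,-0.02,0.15,0],[0.03,-0.02,0.3,0],[0.03,-0.02,0.4,0],[0.03,-0.02,0.5,0],[0.03,-0.02,0.58,0],[0.03,-0.02,0.65,0],[0.03,-0.02,0.72,0],[0.03,-0.02,0.77,0],[0.03,-0.02,0.77,0]]]'
python3 -c "
from h import *
go(.4447,-.2535,.1066,-2.764)"
```

```text
t: 27.35
eef_pos: [0.4451, -0.2536, 0.1065]
ee_rot: [-3.141, 0.001, -2.763]
force: [-5.2, 4.5, 16.3]
width: 0.0452
gripper_force: 30.0
t 27.35 q6 -1.06 row [0.01, 0.01, -0.0] 0.01 width 0.0452 F [-5.2  4.5 16.3]
```

```bash
python3 -m crank '[[[0,0,-0.03,0],[0,0,-0.03,0],[0,0,-0.03,0],[0,0,-0.03,0],[0,0,-0.03,0]]]' 0
python3 -m crank '[[[0,0,-1,0],[0,0,-3,0],[0,0,-5,0],[-2,0,-7,0],[-2,0,-7,0],[-2,0,-7,0],[-2,0,-7,0]]]'
python3 tin.py .445 -.2535 .132 .25 -2.7
python3 -c "
from h import *
go(.62,-.132,.26,-2.764)"
```

```text
t: 27.98
eef_pos: [0.4448, -0.2535, 0.1054]
ee_rot: [3.142, -0.0, -2.764]
force: [0.4, -0.4, 0.5]
width: 0.0862
gripper_force: 0.0
t: 28.85
eef_pos: [0.4901, -0.235, 0.279]
ee_rot: [3.14, -0.002, -2.764]
force: [0.5, 0.9, 0.1]
width: 0.0875
gripper_force: 0.0
[ 0.44459698 -0.25306591] 0.023010993376374245 581 z [0.13033005 0.13162484 0.13262076]
t 28.9 q6 -1.11 row [1.96, 0.0, 1.17] -0.74 width 0.0876 F [-0.2 -0.1 -0.9]
t 28.9 q6 -1.11 row [-6.35, 1.92, 0.76] -0.01 width 0.0876 F [-0.2 -0.1 -0.9]
```

View pics/last.png

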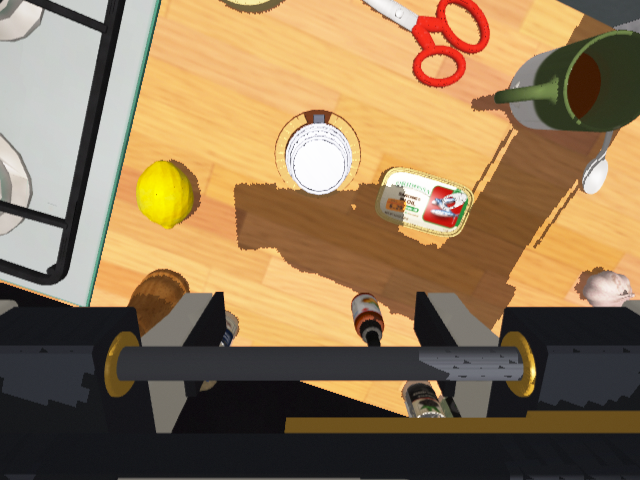

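The small tin is seated, rim at 0.1316. Now the bottle, with the fingers lined up along world y to stay clear of the jars at the back.

```bash
python3 -m crank '[[[-2,0.6,0.3,1.9],[-4,1.2,0.6,3.8],[-6.3,1.9,0.7,3.8],[-6.3,1.9,0.7,3.8],[-6.3,1.9,0.7,3.8],[-6.3,1.9,0.7,3.8]]]'
python3 - <<'E'
from h import *
im,d,W=cloud("wrist");save("b",im)
c=np.array([.594,-.132]);dd=np.linalg.norm(W[...,:2]-c,axis=-1)
p=W[(dd<.03)&(W[...,2]>.085)&(W[...,2]<.12)]
t=p[p[:,2]>p[:,2].max()-.004];print(len(p),p[:,2].max(),"top",t[:,:2].mean(0),cv2.minEnclosingCircle(t[:,:2].astype(np.float32)))
q=W[(dd<.03)&(W[...,2]>.02)&(W[...,2]<.05)];print("body",len(q),q[:,:2].min(0),q[:,:2].max(0))
for r in arm.trace("dropper_bottle","wrist")[:1]: print(r["score"],r["extent"])
c=t[:,:2].mean(0)
go(c[0],c[1],.13,-3.1)
E
```

```text
t: 29.65
eef_pos: [0.6194, -0.1336, 0.2631]
ee_rot: [-3.142, -0.0, -3.097]
force: [0.1, 0.4, 0.3]
width: 0.0878
gripper_force: 0.0
196 0.10189712653877153 top [ 0.59672604 -0.13138441] ((0.5966733694076538, -0.13155442476272583), 0.005116939079016447)
body 107 [ 0.5801266  -0.14749452] [ 0.59294213 -0.11569632]
0.9 [309.2, 164.8, 31.5, 42.1]
t 29.75 q6 -1.62 row [0.91, 0.13, 5.34] 0.04 width 0.0876 F [-0.6 -0.6  0.5]
```

View pics/b.png

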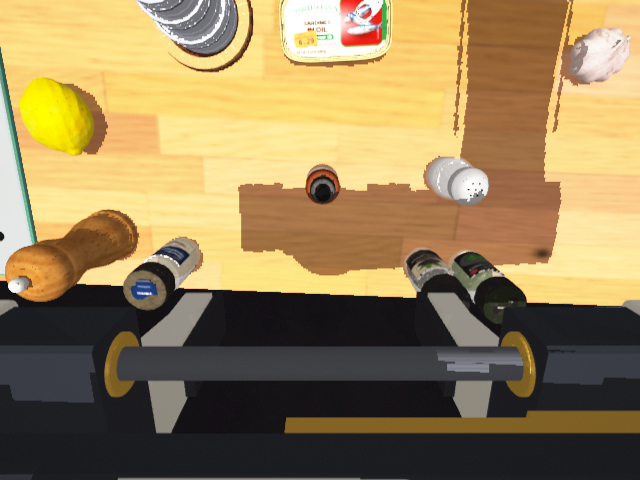

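The bottle is at (322,185), with its axis at (0.5967, −0.1315). The tins still look concentric in the corner of the picture. Grasp the bottle.

```bash
python3 -m crank '[[[0.9,0.1,0,0],[0.9,0.1,2,0],[0.9,0.1,4,0],[0.9,0.1,6,0],[0.9,0.1,7,0],[0.9,0.1,7.8,0],[0.9,0.1,8.4,0],[0.9,0.1,8.8,0],[0.9,0.1,8.8,0],[0.9,0.1,8.8,0]]]'
python3 -m crank '[[[0,0,0,0],[0,0,0,0],[0,0,0,0],[0,0,0,0],[0,0,0,0],[0,0,0,0],[0,0,0,0],[0,0,0,0]]]' 1 25
python3 -m crank '[[[0,0,-1.5,0],[0,0,-4,0],[0,0,-6.5,0],[0,0,-8.3,0],[0,0,-8.3,0],[0,0,-8.3,0]]]'
python3 -c "
from h import *
go(.4447,-.2533,.25,-2.9)"
```

```text
t: 31.0
eef_pos: [0.5982, -0.1314, 0.0438]
ee_rot: [-3.141, 0.001, -3.096]
force: [1.0, -0.5, 0.7]
width: 0.0875
gripper_force: 0.0
t: 32.0
eef_pos: [0.5976, -0.1314, 0.043]
ee_rot: [3.142, -0.0, -3.096]
force: [-0.3, -0.2, -0.7]
width: 0.0314
gripper_force: 25.0
t: 32.75
eef_pos: [0.5971, -0.1312, 0.25]
ee_rot: [3.141, -0.001, -3.096]
force: [-0.1, -1.0, -1.1]
width: 0.0317
gripper_force: 25.0
t 32.75 q6 -1.63 row [6.31, -4.6, -0.0] -2.24 width 0.0317 F [-0.1 -1.  -1.1]
```

```bash
python3 -m crank '[[[2,-1.5,0,-1],[4,-3,0,-2.2],[6.28,-4.6,0,-2.2],[6.28,-4.6,0,-2.2],[6.28,-4.6,0,-2.2],[6.28,-4.6,1.3,-2.2],[6.28,-4.6,2.4,-2.2],[6.28,-4.6,2.4,-2.2],[6.28,-4.6,2.4,-2.2]]]'
python3 -c "
from h import *
go(.4455,-.2533,.169,-2.9)"
```

```text
t: 33.88
eef_pos: [0.4472, -0.2533, 0.1911]
ee_rot: [-3.141, -0.0, -2.902]
force: [0.9, -0.3, 0.4]
width: 0.0317
gripper_force: 25.0
t 33.88 q6 -1.2 row [0.07, 0.01, 0.88] -0.03 width 0.0317 F [ 0.9 -0.3  0.4]
```

```bash
python3 -m crank '[[[0.04,0,0.15,0],[0.04,0,0.3,0],[0.04,0,0.45,0],[0.04,0,0.6,0],[0.04,0,0.7,0],[0.04,0,0.78,0],[0.04,0,0.84,0],[0.04,0,0.88,0],[0.04,0,0.9,0],[0.04,0,0.9,0]]]'
python3 -c "
from h import *
go(.4455,-.2533,.169,-2.9)"
```

```text
t: 35.12
eef_pos: [0.4455, -0.2538, 0.1689]
ee_rot: [-3.141, 0.001, -2.903]
force: [-1.6, 1.3, 5.0]
width: 0.0317
gripper_force: 25.0
t 35.12 q6 -1.2 row [-0.01, 0.02, -0.01] -0.04 width 0.0317 F [-1.6  1.3  5. ]
```

```bash
python3 -m crank '[[[0,0,0,0],[0,0,0,0],[0,0,0,0],[0,0,0,0],[0,0,0,0],[0,0,0,0]]]' 0
python3 -m crank '[[[0,0,-0.5,0],[0,0,-1.5,0],[0,0,-3,0],[0,0,-4.5,0],[-1,0,-5.5,0],[-3,0,-5.5,0],[-3,0,-5.5,0],[-3,0,-5.5,0]]]'
python3 - <<'E'
from h import *
im,d,W=cloud("wrist");save("f1",im)
c=np.array([.4447,-.2535]);dd=np.linalg.norm(W[...,:2]-c,axis=-1)
for h,n in((.228,"bottle"),(.132,"small"),(.096,"mid"),(.056,"large")):
    p=W[(dd<.04)&(abs(W[...,2]-h)<.003)];print(n,len(p),p[:,2].max() if len(p) else 0,cv2.minEnclosingCircle(p[:,:2].astype(np.float32)))
s,_=arm.grab_frame("scene");x=arm.recognise("dropper_bottle","scene");print(x[:2])
save("f2",s)
e=x[0]["extent"];u,v=int(e[0]),int(e[1]);cr=s[max(v-40,0):v+160,max(u-90,0):u+130];save("f3",cv2.resize(cr,None,fx=3,fy=3))
E
```

```text
t: 35.88
eef_pos: [0.4451, -0.2537, 0.168]
ee_rot: [3.142, -0.0, -2.904]
force: [0.4, 0.4, 0.2]
width: 0.0847
gripper_force: 0.0
t: 36.88
eef_pos: [0.5178, -0.236, 0.3058]
ee_rot: [3.142, -0.0, -2.903]
force: [-0.3, 0.1, 0.5]
width: 0.0881
gripper_force: 0.0
bottle 103 0.22855704648788616 ((0.44496017694473267, -0.25431978702545166), 0.004455817863345146)
small 480 0.1338981397214838 ((0.4446938633918762, -0.2529899775981903), 0.02298513986170292)
mid 431 0.09806995628831705 ((0.4441477358341217, -0.25350719690322876), 0.02789677120745182)
large 381 0.05814684310205481 ((0.44596338272094727, -0.252936989068985), 0.03302682563662529)
[{'extent': [339.2, 196.6, 27.4, 83.1], 'score': 0.57}]
```

View pics/f1.png

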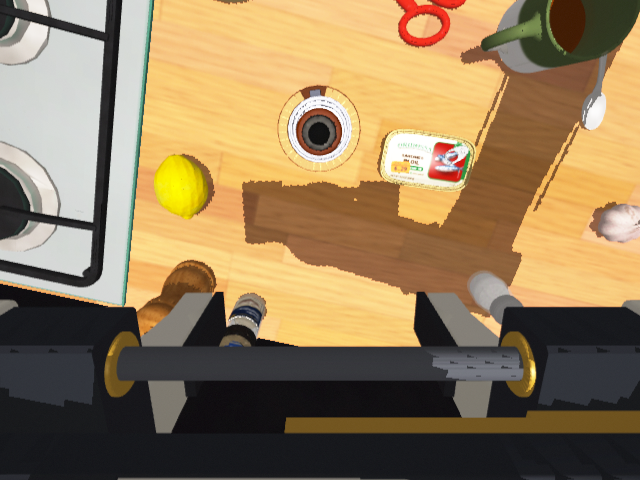

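View pics/f3.png

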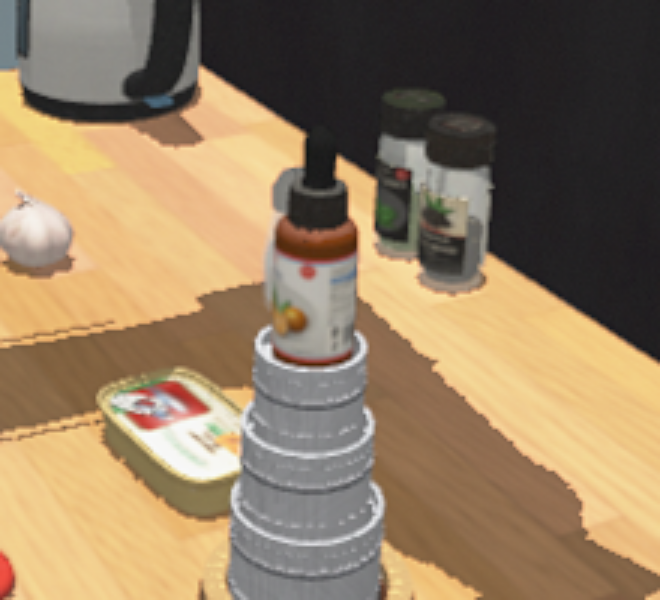

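The tower is complete and upright: the tab is in the gap, every rim is at its seated height, and the bottle top at (318,132) is at 0.2285. The gripper is clear of everything.

```bash
python3 -c "
from station import arm
print(arm.job_done())"
```

```text
the job is handed in; nothing more can be done
None
```

The tower is built on the stand in the order asked, each piece down in its seat, upright and let go, with the salt shaker, fish tin and garlic untouched; I handed it in at about 37 s.

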